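# Open the filter bay of the lathe's dust filter

## Robot

A 6-joint arm with a two-finger parallel gripper is mounted at the origin on the work surface. World frame = base frame: x ahead of the robot, y to its left, z up, the work surface at z = 0. Lengths are in m, angles in rad, forces in N, time in s.
With the tool pointing down it reaches from about 0.35 to 0.775 m from the base axis. Payload 7.3 kg.
Tool frame: the origin (TCP) lies at the centre of the arm's flange, where the gripper is bolted on; the fingertips stand 178 mm ahead of it and the grasp point (between the pads) lies 159 mm ahead of it; z points along the fingers, y is the line along which they close (so a half turn about z gives the same grasp; the last joint's range is limited). The gripper opens to 92 mm and grips with 3 to 60 N. Pads are 19 mm wide; open, the fingers measure 130 mm over their backs; the gripper's body (75 mm by 190 mm) begins 47 mm behind the grasp point.
Start: joints at [-1.342, 0.342, 1.524, -0, 1.275, -0.146], TCP at [0.192, -0.489, 0.405] pointing down, gripper open.
Joint ranges: [-2.53, 2.53], [-0.77, 2.02], [0.04, 2.7], [-1, 4.14], [0.28, 2.66], [-3.11, 3.11]. Speed limits (rad/s): [2.57, 2.57, 3.14, 3.14, 3.14, 3.14].

## Interface

Orientations are given as [roll, pitch, yaw] about the fixed x, y, z axes, in that order (R = Rz(yaw) Ry(pitch) Rx(roll)).
In Python, from cell import telemetry, vision, ticket gives the robot as it stands.
- The arm moves only by the shell command python3 -m crank 'ROWS' [FORCE]. ROWS is JSON, a list of rows, each a list of 5 numbers: the gripper command: -1 is shut, 1 is fully open, values between are in proportion, then the shift along the tool's x, y, z in mm, then the turn about the tool's z in rad. In form: [[fingers, dx, dy, dz, roll], ...]. A call has 1 to 12 rows; each row is the pose to reach, as a shift and turn from the pose commanded when the call began, along the tool's axes at that moment; what a row does not reach only later rows make up. A row lasts 1/12 s, in which the tool goes at most 41.7 mm and 7.16 degrees, less where a joint would pass 70% of its speed; a pose out of reach is approached as far as the arm can. A call with a gripper value outside its range is refused whole. The fingers move at their own pace and stop on an object; FORCE is the grip in N (left out, the last holds). Time passes only in rows, so rows that repeat a pose let the fingers close. It gives the time, the measured TCP pose, the force, the opening and the grip force at its end, in the units of the state.
- telemetry.observe(): the state, without advancing time (a new reading comes with each control period).
- vision.read_camera(name): name is "side" or "top"; returns (picture, depth): 480x640x3 uint8, red, green, blue; 480x640 float32, m along the optical axis (not along the pixel's ray), 0 where there is no reading.
- vision.get_calibration(name): a dict with "camera_matrix" (3x3 intrinsics, pixels), "rvec" (rotation vector, rad) and "tvec" (3), from world to camera coordinates, as OpenCV has them. Camera axes: x right, y down, z forward; pixel columns grow to the right and rows downward; lengths in m; the calibration is good to about 2 mm. A picture is of the moment at which its call begins. get_calibration takes no time and is no camera call.
- ticket.hand_in(): hands the job in; it is judged then, once.
The state is a dict: "time": time; "qpos": joint angles; "qvel": joint speeds; "joint_efforts": joint torques, N m; "tool_pos": TCP position; "tool_rot": TCP orientation; "contact_force": force on the tool from outside, world axes, zero at the start; "torque": the same for the moment, N m; "opening": finger opening in m; "grip_force": force on a finger pad.
Only numpy, scipy, OpenCV 4.12 (cv2) and the standard library are available. Lean on these libraries where they do the work, as an engineer would, in place of code of your own. Each camera call takes 0.05 s, during which the arm holds its last target. There are 200 camera calls.

## Task

The lathe's dust filter is due for a change: open its filter bay. Press the orange snap tab down until the grey cover springs loose, then push the cover along its runners, away from the tab, until the whole filter is uncovered, and leave it lying flat on the unit's top. Only push it with the fingertips, do not pinch its ridge or lift it, leave everything else standing where it is, and draw the hand clear.

Things in the scene. Friction and masses are not known exactly. Their poses are not given: they have to be found in the camera images.
- filter_unit: green bench dust-filter unit, a fixed box 210 (its x) x 360 (its y) x 140 mm (z), z up, turned about the vertical. Origin: centre of its underside, on the bench. Along a line at x = -20 mm lie, from its -y end: orange tab, grey cover, empty dark deck. A flat strip at x = +50 to +105 mm carries two small bystanders; a round spigot stands 35 mm out of the +x side
- bay (a point): centre of the filter opening under the cover, at (-20, -46, 134) mm in the unit's frame, axes as the unit's; opening 104 (x) x 84 mm (y). The cover lies in a channel 123 mm wide, floor at z = 134 mm, sunk 6 mm in the top. Dark runners at the bay's two sides, up to z = 143 mm, hold the cover's edges down until it is off the bay
- deck (a point): centre of the empty dark deck beyond the bay, at (-20, 82, 134) mm in the unit's frame: the same channel going on from y = -4 to +168 mm, level with the cover's seat, without runners, closed by a 6 mm rim at its far end. The cover is pushed onto it, in the unit's +y direction
- cover: grey plastic cover 120 (x) x 130 (y) x 5 mm, 0.12 kg, loose in its channel, axes as the unit's. Origin: centre of its underside, at first near (-20, -57, 134) mm in the unit's frame. The tab's tooth holds it by a window near its tail (-y) edge. Once released, 2 to 5 N moves it. The filter is wholly uncovered when this origin is past y = +61 mm in the unit's frame; the end rim stops it at +103 mm
- ridge (a point): middle of the top of the black finger ridge on the cover, where it is pushed: 90 mm long (x), 10 mm thick (y), upright faces, 14 mm high above the cover's top face. This point lies 10 mm behind the cover's origin (towards the tab) and 19 mm above it
- ridge_near: the 5 mm thick half of the ridge that faces the tab: the side to push on. Origin: centre of its underside, 15 mm below the ridge's top
- ridge_far: the 5 mm thick half of the ridge that faces the deck. Origin: centre of its underside, 15 mm below the ridge's top
- tab_top (a point): middle of the top face of the orange snap tab, 34 x 34 mm, at first 14 mm above the unit's top, at (-20, -150, 154) mm in the unit's frame. It goes straight down. With the tab down two spring pins kick the cover about 10 mm towards +y within half a second; its tail then covers the tooth and the tab may be let go
- tab (a joint): how far the tab is pressed down, m: 0 up, 0.009 at its stop (top then 5 mm above the unit's top). The tooth frees the cover at about 0.005 to 0.006. Spring: 2 N at first to 5 N at the stop, plus up to 2 N of rubbing. With the released cover over the tooth it stays about 0.004 down; it comes back up when the cover has gone past
- wax_tin: bystander: a bright round metal tin, 45 mm across, 27 mm high, standing on the filter unit's flat top strip beside the cover. Origin: centre of its underside
- bobbin: bystander: a small turned wooden bobbin, 34 mm across, 38 mm high, standing on the same strip. Origin: centre of its underside
- spare_filter: bystander: the fresh filter, a black frame 110 x 90 x 24 mm with white pleats, lying on the bench. Origin: centre of its underside
- oil_bottle: bystander: amber bottle, 64 mm across, 170 mm high, standing. Origin: centre of its underside
- cork_block: bystander: cork sanding block 110 x 65 x 35 mm. Origin: centre of its underside
- mug: bystander: blue mug, 82 mm across, 95 mm high. Origin: centre of its underside
- blank: bystander: square pale turning blank 200 x 45 x 45 mm, lying. Origin: centre of its underside
- gouge: bystander: turning gouge with a dark red handle, about 410 mm long, 35 mm thick, lying. Origin: under it, near its middle
Not all that is in view belongs to the job. Leave any blue or turquoise look-alike of the cover alone.

How it is judged:
By the outcome, as a careful person would: the job done as asked, in the order asked, and still so for the second after the job is handed in, with the robot touching nothing.
It also fails if it takes over 38 s, if anything falls off the work surface, if the arm or the gripper's body presses on something with over 40 N, if the wrist force passes 120 N, or if a joint passes its speed limit or range.

## Working session

There is one attempt and no reset: what is moved stays moved. The work goes in short steps, Python scripts to look and compute and a shell command to move; the robot and the scene stay as the last step left them, time stands still between calls to the robot, and variables do not carry over. Pictures are saved under pics/ and viewed, at most 10 in all, crops included, and the job is handed in when it is done.

```bash
mkdir -p pics
cat > h.py <<'E'
import numpy as np,cv2
from cell import telemetry,vision,ticket
def cam(n):
    p,d=vision.read_camera(n);c=vision.get_calibration(n)
    R=cv2.Rodrigues(np.array(c["rvec"],float))[0];return p,d,np.array(c["camera_matrix"],float),R,np.array(c["tvec"],float).ravel()
def w(u,v,z,K,R,t):
    return R.T@(np.linalg.inv(K)@np.array([u,v,1.])*z-t)
def cloud(d,K,R,t):
    v,u=np.mgrid[:480,:640];P=np.stack([(u-K[0,2])/K[0,0]*d,(v-K[1,2])/K[1,1]*d,d],-1);return (P-t)@R
E
python3 - <<'E'
from h import *
for n in("top","side"):
    p,d,K,R,t=cam(n);cv2.imwrite(f"pics/{n}0.png",p[...,::-1]);np.savez(f"{n}0.npz",p=p,d=d,K=K,R=R,t=t)
    print(n,-R.T@t,R[2])
print(telemetry.observe())
E
```

```text
top [ 0.31961184 -0.06476858  1.56427918] [ 0.10140499  0.01838599 -0.99467532]
side [0.1542201  0.99458779 1.18503168] [ 0.21106939 -0.69169277 -0.6906597 ]
{'time': 0.1, 'qpos': array([-1.34197168e+00,  3.42629763e-01,  1.52492793e+00,  4.25615768e-05,
        1.27544178e+00, -1.46007544e-01]), 'qvel': array([-2.74980105e-05,  1.35696705e-04, -1.71154164e-03, -4.11454047e-05,
       -2.29116326e-04, -1.30102907e-03]), 'joint_efforts': array([ 1.39230200e-03, -4.32006133e+01, -2.44694495e+01,  7.19041144e-02,
        5.25509776e-02, -4.88398518e-05]), 'tool_pos': array([ 0.19220343, -0.48841089,  0.40412414]), 'tool_rot': array([-3.14020673e+00, -2.44943919e-04,  3.74819606e-01]), 'contact_force': array([ 0.60056807, -0.0173824 ,  0.305771  ]), 'torque': array([ 0.04690216, -0.00222229, -0.03676667]), 'grip_force': 0.0, 'opening': 0.09177328680938909}
```

View pics/top0.png

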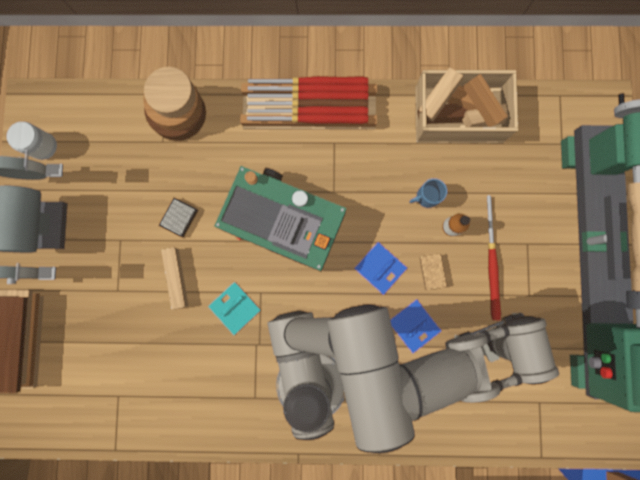

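View pics/side0.png

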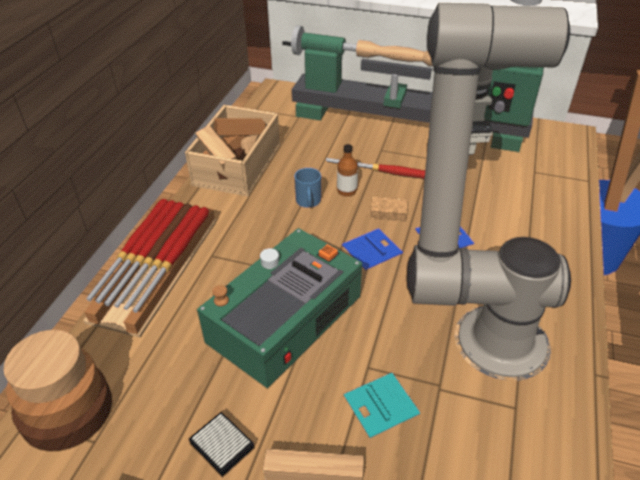

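The top view shows the green unit at about (281,218), with the orange tab at (322,241), the grey cover at about (297,230) and the dark deck at about (255,212). On its strip stand the tin (300,198) and the bobbin (250,177). The look-alikes are turquoise (235,308) and blue (381,268) and (415,325). Only the grey cover on the green unit fits the description. Next I'll measure the unit's pose and take an enlarged crop.

Run:
```python
from h import *
a=np.load("top0.npz");p,d,K,R,t=[a[k] for k in"pdKRt"]
P=cloud(d,K,R,t);m=np.zeros((480,640),bool);m[155:285,200:360]=1
T=m&(abs(P[...,2]-.138)<.012)
r=cv2.minAreaRect((P[T][:,:2]*1000).astype(np.float32));print(r,T.sum())
hsv=cv2.cvtColor(p,cv2.COLOR_RGB2HSV)
o=m&(hsv[...,0]<14)&(hsv[...,1]>200)&(hsv[...,2]>150)
o[:220]=0
print("tab",np.median(P[o],0),o.sum())
c,s,ang=r
tb=np.median(P[o],0)[:2]
b=cv2.boxPoints(r)/1000; e=[b[1]-b[0],b[2]-b[1]]; L=max(e,key=np.linalg.norm);C=np.array(c)/1000
y=L/np.linalg.norm(L); y=y if y@(tb-C)<0 else -y
x=np.array([y[1],-y[0]]);psi=np.arctan2(x[1],x[0])
M=np.c_[x,y];print("C",C,"psi",psi,"tab in unit",M.T@(tb-C))
for n,q,z in[("tab",(-20,-150),.154),("ridge",(-20,-67),.153),("bay",(-20,-46),.134),("tin?",(77,-57),.16)]:
    W=np.r_[C+M@(np.array(q)/1000),z];h=K@(R@W+t);print(n,W,np.linalg.norm(W[:2]),h[:2]/h[2])
cr=cv2.resize(p[160:280,205:365],(800,600),interpolation=cv2.INTER_CUBIC);cv2.imwrite("pics/crop.png",cr[...,::-1])
```

```text
((532.5108642578125, 98.67007446289062), (360.89080810546875, 210.49609375), 67.97510528564453) 7259
tab [nan nan nan] 0
C [0.53251086 0.09867007] psi 2.757186 tab in unit [nan nan]
tab [0.60730268 0.23022305 0.154     ] 0.6494760961205774 [237.04415617 192.24635126]
ridge [0.57617691 0.1532803  0.153     ] 0.5962169749247215 [261.64588452 202.36516598]
bay [0.56830171 0.13381286 0.134     ] 0.5838430601539868 [268.70884137 205.98104554]
tin? [0.48250577 0.18038599 0.16      ] 0.5151222426964281 [251.76145992 232.1596199 ]
  return _methods._mean(a, axis=axis, dtype=dtype,
  ret = um.true_divide(
```

View pics/crop.png

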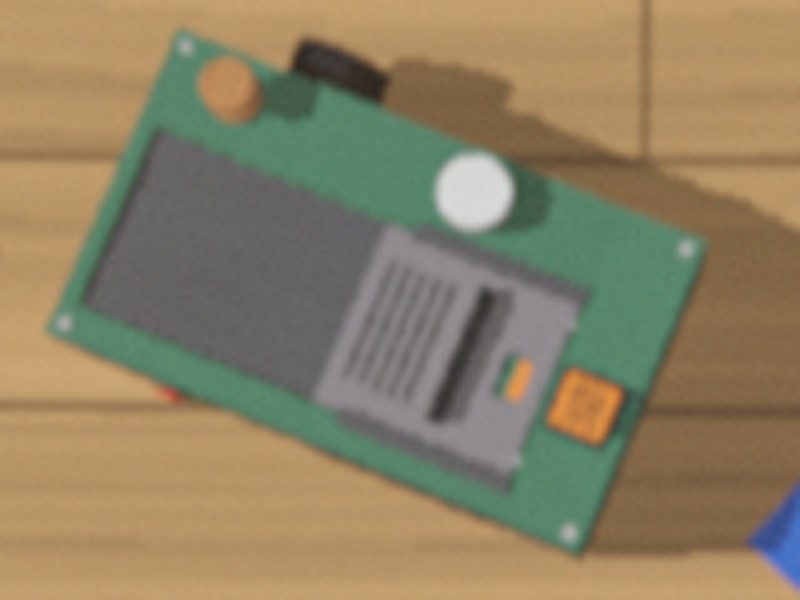

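The crop confirms it. The grey cover has its black ridge (crop about 465,355), the orange tooth in its window (518,380) and the tab (586,407), and it sits on the green unit. The fitted rectangle is 361 x 210 mm, as specified. The tab is towards world -y, so the unit's yaw is -0.384, tab_top is at about (0.458, -0.033) and the ridge at about (0.489, 0.044). I'll go above the tab with the tool's x along the unit's +y.

```bash
python3 -m crank '[[-1,414,-327,0,-0.812],[-1,414,-327,0,-0.812],[-1,414,-327,0,-0.812],[-1,414,-327,0,-0.812],[-1,414,-327,0,-0.812],[-1,414,-327,0,-0.812],[-1,414,-327,0,-0.812],[-1,414,-327,0,-0.812],[-1,414,-327,0,-0.812],[-1,414,-327,0,-0.812],[-1,414,-327,0,-0.812],[-1,414,-327,0,-0.812]]' 20
```

```text
time: 1.1
tool_pos: [0.4444, -0.0544, 0.4046]
tool_rot: [-3.142, 0.0, 1.187]
contact_force: [1.3, -0.4, 0.1]
opening: 0.0167
grip_force: 0.0
```

```bash
python3 -m crank '[[-1,0,0,0,0],[-1,0,0,0,0],[-1,0,0,0,0]]'
cat > m.py <<'E'
from h import *
import sys
y=np.array([np.sin(.384),np.cos(.384)]);x=np.array([np.cos(.384),-np.sin(.384)]);C=np.array([.5325,.0987])
M=np.c_[x,y]
s=telemetry.observe();print("t",s["time"],"tcp",s["tool_pos"],s["tool_rot"],"F",s["contact_force"])
q=M.T@(s["tool_pos"][:2]-C)*1000;print("unit-frame tip mm",q,(s["tool_pos"][2]-.178)*1000)
ps=[]
for n in("top","side"):
    p,d,K,R,t=cam(n)
    def pr(u,v,z):
        h=K@(R@np.r_[C+M@np.array([u,v])/1000,z/1000]+t);return h[:2]/h[2]
    c=pr(-20,-30,140) if n=="side" else pr(-20,-60,150)
    print(n,"tab",pr(-20,-150,154),"corners",pr(-105,-180,140),pr(105,-180,140))
    u0,v0=np.clip((c-[60,60]).astype(int),0,[520,360]) 
    ps.append(cv2.resize(p[v0:v0+120,u0:u0+120],(400,400),interpolation=cv2.INTER_CUBIC));print("crop0",u0,v0,"x3.33")
    # cover: ridge-less plateau points z~139
    np.savez(n+"1.npz",p=p,d=d,K=K,R=R,t=t)
cv2.imwrite(sys.argv[1],np.hstack(ps)[...,::-1])
E
python3 m.py pics/a1.png
```

```text
time: 1.35
tool_pos: [0.4437, -0.0565, 0.4043]
tool_rot: [-3.141, 0.001, 1.188]
contact_force: [-0.4, -0.6, 0.6]
opening: 0.0007
grip_force: 0.0
t 1.35 tcp [ 0.44370787 -0.05648393  0.4043288 ] [-3.14058855e+00  6.80997553e-04  1.18790023e+00] F [-0.41541935 -0.59232609  0.63821748]
unit-frame tip mm [ -24.1888277  -177.14681677] 226.32880188742894
top tab [321.52398081 240.92044254] corners [320.03102237 270.60286798] [345.98411998 207.97707938]
crop0 234 169 x3.33
side tab [328.63881769 250.46771808] corners [362.93297713 262.7912051 ] [298.71752978 227.68319228]
crop0 237 221 x3.33
```

View pics/a1.png

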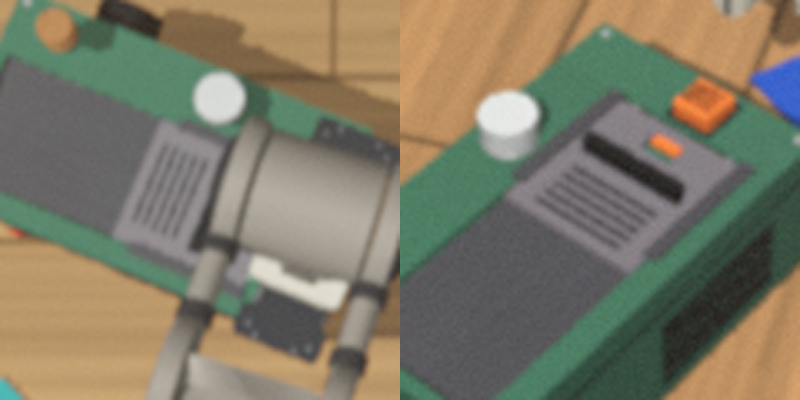

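The side view shows the tab at full-frame (328.5,251), against a predicted (328.6,250.5), so the pose fits. The tool needs dx +27, dy +4, and touches the tab at about dz 72.

```bash
python3 -m crank '[[-1,27,4,0,0],[-1,27,4,25,0],[-1,27,4,50,0],[-1,27,4,62,0],[-1,27,4,68,0],[-1,27,4,68,0],[-1,27,4,68,0]]'; python3 -m crank '[[-1,0,0,2,0],[-1,0,0,4,0],[-1,0,0,6,0],[-1,0,0,8,0],[-1,0,0,8,0],[-1,0,0,8,0]]'
```

```text
time: 2.03
tool_pos: [0.4578, -0.0339, 0.3372]
tool_rot: [3.141, 0.0, 1.185]
contact_force: [0.8, 0.6, 0.3]
opening: 0.0004
grip_force: 0.0
time: 2.53
tool_pos: [0.458, -0.0331, 0.3291]
tool_rot: [3.14, 0.0, 1.187]
contact_force: [0.5, -1.9, 2.7]
opening: 0.0005
grip_force: 1.3
```

Contact is at 2.7 N with the tip at z 151. I'll press on.

```bash
python3 -m crank '[[-1,0,0,2,0],[-1,0,0,3,0],[-1,0,0,4,0],[-1,0,0,5,0],[-1,0,0,5,0],[-1,0,0,5,0],[-1,0,0,5,0],[-1,0,0,5,0],[-1,0,0,5,0],[-1,0,0,5,0],[-1,0,0,5,0]]'; python3 m.py pics/a2.png
```

```text
time: 3.45
tool_pos: [0.4578, -0.033, 0.3238]
tool_rot: [3.141, -0.0, 1.187]
contact_force: [2.2, -3.2, 5.7]
opening: 0.0006
grip_force: 2.4
t 3.45 tcp [ 0.45782481 -0.03297517  0.32381232] [ 3.14107173e+00 -1.17797354e-04  1.18675914e+00] F [ 2.18887329 -3.20288573  5.69226138]
unit-frame tip mm [ -19.90711004 -150.06146265] 145.812323885446
top tab [321.52398081 240.92044254] corners [320.03102237 270.60286798] [345.98411998 207.97707938]
crop0 234 169 x3.33
side tab [328.63881769 250.46771808] corners [362.93297713 262.7912051 ] [298.71752978 227.68319228]
crop0 237 221 x3.33
```

View pics/a2.png

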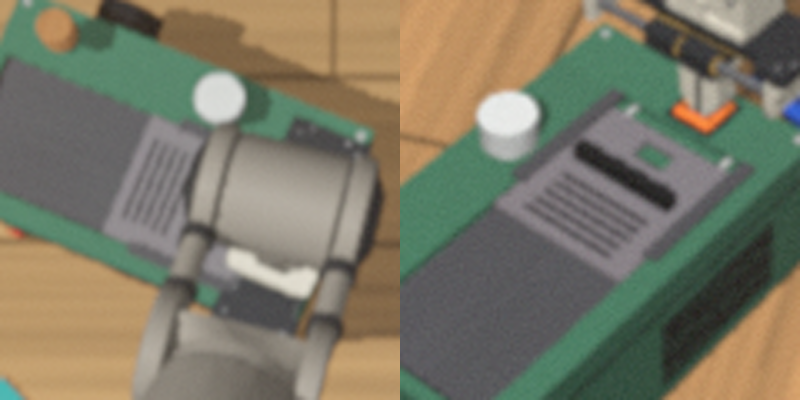

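The cover has sprung about 10 mm: the spring pins show at its tail (crop 630,110 and 725,162) and the window now hides the tooth. I'll rise, set the fingertips behind the ridge slightly apart for a wide push, and go down.

```bash
python3 -m crank '[[-1,0,0,-12,0],[-0.57,0,0,-25,0],[-0.57,25,0,-25,0],[-0.57,50,0,-25,0],[-0.57,65,0,-25,0],[-0.57,65,0,-25,0],[-0.57,65,0,-12,0],[-0.57,65,0,-4,0],[-0.57,65,0,1,0],[-0.57,65,0,1,0],[-0.57,65,0,1,0]]'; python3 m.py pics/a3.png
```

```text
time: 4.47
tool_pos: [0.4818, 0.0269, 0.3223]
tool_rot: [-3.14, 0.0, 1.186]
contact_force: [-0.2, -0.3, -0.3]
opening: 0.02
grip_force: 0.0
t 4.4667 tcp [0.48181615 0.02693854 0.32231218] [-3.14001499e+00  4.61134399e-04  1.18615647e+00] F [-0.15189425 -0.28111644 -0.34353826]
unit-frame tip mm [-20.10857459 -85.52312485] 144.31218354984736
top tab [321.52398081 240.92044254] corners [320.03102237 270.60286798] [345.98411998 207.97707938]
crop0 234 169 x3.33
side tab [328.63881769 250.46771808] corners [362.93297713 262.7912051 ] [298.71752978 227.68319228]
crop0 237 221 x3.33
```

View pics/a3.png

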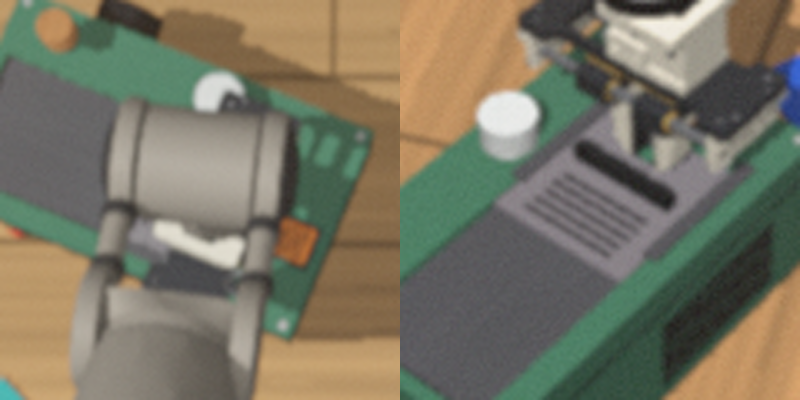

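The fingertips stand behind the ridge, on its tab side and clear of it, with no force. Now I push.

```bash
python3 -m crank '[[-0.57,6,0,0,0],[-0.57,12,0,0,0],[-0.57,18,0,0,0],[-0.57,26,0,0,0],[-0.57,34,0,0,0],[-0.57,42,0,0,0],[-0.57,50,0,0,0],[-0.57,58,0,0,0],[-0.57,66,0,0,0],[-0.57,72,0,0,0],[-0.57,72,0,0,0]]'; python3 -c "
from h import *
print(telemetry.observe()['tool_pos'])"
```

```text
time: 5.48
tool_pos: [0.5094, 0.0953, 0.3226]
tool_rot: [3.142, -0.001, 1.188]
contact_force: [0.8, -0.1, -0.2]
opening: 0.02
grip_force: 0.0
[0.50942784 0.09531855 0.32255857]
```

```bash
python3 -m crank '[[-0.57,8,0,0,0],[-0.57,16,0,0,0],[-0.57,24,0,0,0],[-0.57,32,0,0,0],[-0.57,40,0,0,0],[-0.57,48,0,0,0]]'; python3 -m crank '[[-0.57,6,0,0,0],[-0.57,12,0,0,0],[-0.57,17,0,0,0],[-0.57,20,0,0,0],[-0.57,20,0,0,0],[-0.57,20,0,0,0]]'; python3 m.py pics/a4.png
```

```text
time: 5.98
tool_pos: [0.5273, 0.1394, 0.3226]
tool_rot: [-3.141, 0.0, 1.187]
contact_force: [0.5, 0.3, -0.6]
opening: 0.0193
grip_force: 0.3
time: 6.48
tool_pos: [0.5346, 0.1572, 0.3227]
tool_rot: [3.141, -0.0, 1.187]
contact_force: [-0.1, -0.3, -1.0]
opening: 0.0195
grip_force: 0.0
t 6.4833 tcp [0.53457749 0.15717525 0.32274827] [ 3.14133960e+00 -1.02795660e-04  1.18693972e+00] F [-0.12711155 -0.27736413 -1.04974642]
unit-frame tip mm [-19.980518    54.99500126] 144.74827330853017
top tab [321.52398081 240.92044254] corners [320.03102237 270.60286798] [345.98411998 207.97707938]
crop0 234 169 x3.33
side tab [328.63881769 250.46771808] corners [362.93297713 262.7912051 ] [298.71752978 227.68319228]
crop0 237 221 x3.33
```

View pics/a4.png

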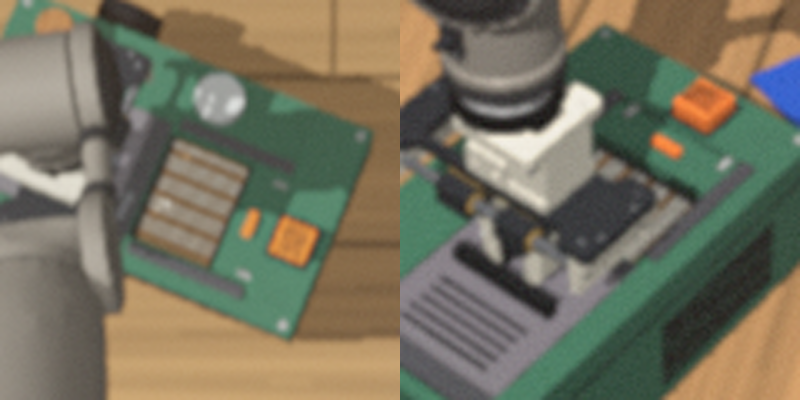

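The filter is fully uncovered, the tab is back up, and the cover's origin is at about y = +80 mm. I'll draw back slightly, rise straight up and clear the view.

```bash
python3 -m crank '[[-0.57,-6,0,0,0],[-0.57,-8,0,-10,0],[-0.57,-8,0,-40,0],[-0.57,-8,0,-75,0],[-0.57,-8,0,-110,0],[-0.57,-50,0,-120,0],[-0.57,-90,0,-120,0],[-0.57,-130,0,-120,0],[-0.57,-170,0,-120,0],[-0.57,-210,0,-120,0],[-0.57,-250,0,-120,0],[-0.57,-290,0,-120,0]]'; python3 -m crank '[[-0.57,-80,0,0,0],[-0.57,-80,0,0,0],[-0.57,-80,0,0,0],[-0.57,-80,0,0,0]]'; python3 m.py pics/a5.png
python3 - <<'E'
from h import *
a=np.load("top1.npz");p=a["p"];cv2.imwrite("pics/top5.png",cv2.resize(p[130:310,180:420],(800,600),interpolation=cv2.INTER_CUBIC)[...,::-1])
# heights in unit frame along x=-20
P=cloud(a["d"],a["K"],a["R"],a["t"]);y=np.array([np.sin(.384),np.cos(.384)]);x=np.array([np.cos(.384),-np.sin(.384)])
D=P[...,:2]-[.5325,.0987];X=D@x*1e3;Y=D@y*1e3;Z=P[...,2]*1e3
for yy in range(-170,180,10):
    m=(abs(Y-yy)<5)&(Z>100);print(yy,[int(round(np.median(Z[m&(abs(X-c)<8)]))) for c in(-60,-40,-20,0,20)],end=" ")
E
```

```text
time: 7.58
tool_pos: [0.4243, -0.1134, 0.4438]
tool_rot: [3.14, 0.0, 1.187]
contact_force: [0.6, -0.8, -0.8]
opening: 0.0197
grip_force: 0.0
time: 7.92
tool_pos: [0.3948, -0.1877, 0.4434]
tool_rot: [3.141, 0.0, 1.182]
contact_force: [-0.2, 0.3, 0.0]
opening: 0.02
grip_force: 0.0
t 7.9167 tcp [ 0.39479884 -0.18768679  0.44342981] [3.14065377e+00 1.44036634e-04 1.18158801e+00] F [-0.19249776  0.31313195  0.04711939]
unit-frame tip mm [ -20.38317698 -317.11753039] 265.42981153975717
top tab [321.52398081 240.92044254] corners [320.03102237 270.60286798] [345.98411998 207.97707938]
crop0 234 169 x3.33
side tab [328.63881769 250.46771808] corners [362.93297713 262.7912051 ] [298.71752978 227.68319228]
crop0 237 221 x3.33
-170 [140, 139, 141, 138, 138] -160 [136, 140, 151, 141, 140] -150 [138, 140, 153, 139, 139] -140 [138, 141, 152, 142, 139] -130 [139, 140, 139, 140, 139] -120 [136, 133, 131, 132, 133] -110 [133, 133, 133, 131, 131] -100 [132, 133, 135, 132, 133] -90 [129, 131, 131, 131, 132] -80 [120, 115, 121, 120, 116] -70 [115, 111, 119, 112, 116] -60 [118, 111, 109, 116, 115] -50 [112, 115, 109, 109, 116] -40 [114, 114, 116, 116, 115] -30 [116, 114, 114, 115, 117] -20 [113, 115, 112, 116, 112] -10 [121, 120, 120, 118, 122] 0 [131, 132, 132, 132, 132] 10 [134, 132, 134, 132, 132] 20 [137, 138, 139, 136, 137] 30 [139, 135, 133, 138, 138] 40 [139, 138, 133, 137, 139] 50 [138, 137, 137, 139, 137] 60 [137, 138, 138, 137, 137] 70 [150, 149, 151, 151, 148] 80 [137, 137, 137, 138, 138] 90 [137, 138, 137, 138, 138] 100 [139, 138, 137, 135, 139] 110 [138, 139, 137, 136, 138] 120 [137, 138, 138, 137, 138] 130 [137, 136, 140, 138, 139] 140 [138, 138, 136, 138, 138] 150 [133, 134, 134, 132, 133] 160 [132, 134, 133, 134, 133] 170 [137, 135, 137, 136, 137]
```

View pics/top5.png

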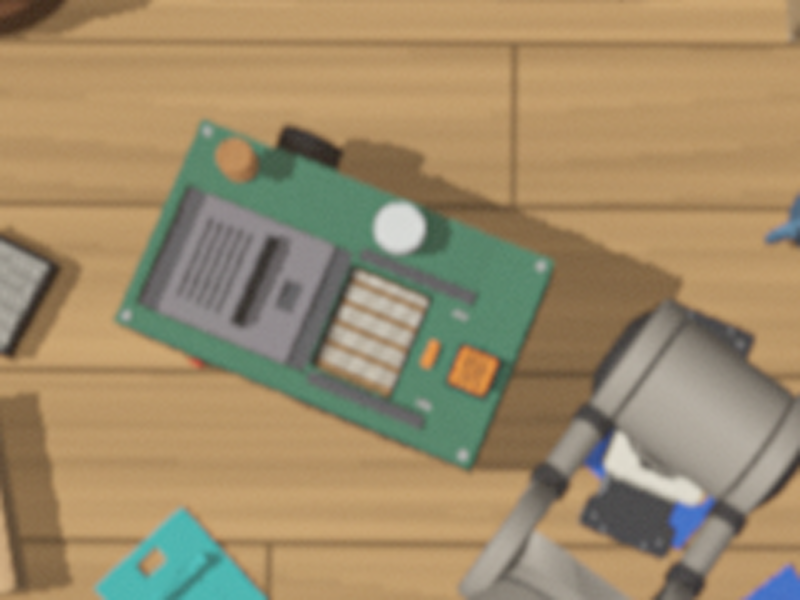

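The cover lies flat on the deck (crop about 245,280) at an even height of 138 mm, from y of about 15 to 145 mm, so its origin is at about +80 mm. The filter is wholly open, the tin and bobbin are where they were, and the hand is clear.

```bash
python3 -c "
from cell import ticket
print(ticket.hand_in())"
```

```text
the job is handed in; nothing more can be done
None
```

The filter bay is open and the job is handed in: I pressed the tab until the cover sprang loose, then pushed the cover flat onto the deck to about y = +80 mm (61 mm needed), which uncovers the whole filter; the tin and bobbin stand where they were and the hand is clear.

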